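# Scoop tube caps for the rack that is still open

### The job

The scoop's handle is out of reach under the riser shelf: pull the scoop out, lay it flat on the bench clear of the shelf and let go, then take it again by the handle. With the scoop, move at least three red caps from the bin into the steel dish in front of the rack whose tubes have no caps yet, without touching the caps with the gripper; all other caps must stay in the bin, none in the other dish or on the bench. Finally lay the scoop flat on the bench and let go, leaving the bottle, jar, tape and marker where they are.

Things in the scene. Friction and masses are not known exactly. Their poses are not given: they have to be found in the camera images.
- scoop: Scoop, 0.13 kg: open-fronted metal pan 100 mm long; straight side walls 2 mm thick, 68 mm apart outside, 32 mm high for x = -50 to -4, 18 mm on to x = 8, 8 mm on to x = 44; floor 2 mm; blue bar handle. Origin: centre of the pan's underside; x out of the mouth (lip at x = 50 mm), handle to -x, z up. It starts upright on the bench, handle under the shelf, pan out to the right (-y).
- scoop_grip (a point): Middle of the scoop's handle, at (-105, 0, 47.5) mm in the scoop's frame, same axes. The handle is a straight bar 16 mm wide (y) and 20 mm high that leaves the top of the pan's back wall (x = -46, z = 26 mm) and rises at 20 degrees to its end at x = -160, z = 68 mm.
- scoop_pan (a point): Point in the middle of the scoop's pan, 15 mm above its underside, at (0, 0, 15) mm in the scoop's frame.
- riser: White riser shelf standing on the bench, fixed: board 360 mm (its x) by 240 mm (its y), underside 125 mm and top 140 mm above the bench, on two end panels 15 mm thick at its x = +-172 mm; open at the front (-y) and back. Two boxes stand on its rear half. Origin: centre of its footprint, at bench height.
- bin: White open bin holding six loose caps, fixed: 210 mm (x) by 90 mm (y) outside, walls 5 mm, floor 5 mm thick. Far wall (+x) 55 mm high, side walls 45 mm, near wall (-x, towards the robot) a low lip 12 mm high. Origin: centre of its underside. The caps start in one layer in its far half, three rows of two.
- dish_a: Round steel dish, fixed, empty, 45 mm high, 140 mm across the rim, 124 mm inside at the floor, floor 5 mm thick. Origin: centre of its underside. Stands just right of the bin (-y).
- dish_b: Round steel dish exactly like dish_a, further to the robot's right and nearer to it. Origin: centre of its underside.
- rack_open: White rack 150 mm long (its y), 50 mm wide (its x), with three clear tubes standing in it that have no caps (open, dark mouths), 96 mm high; fixed. It stands directly behind one of the two dishes, seen from the robot, its centre 130 mm from that dish's. Origin: centre of its underside.
- rack_capped: The same rack, but its three tubes all carry red caps, 110 mm high; fixed. It stands behind the other dish. Origin: centre of its underside.
- cap1: Loose red tube cap, smooth slippery plastic, a disc 27 mm across and 20 mm high, both ends bevelled at 45 degrees to flats 14 mm across, 14 g. Origin: its centre. It starts lying flat in the bin.
- cap2: Loose red tube cap, smooth slippery plastic, a disc 27 mm across and 20 mm high, both ends bevelled at 45 degrees to flats 14 mm across, 14 g. Origin: its centre. It starts lying flat in the bin.
- cap3: Loose red tube cap, smooth slippery plastic, a disc 27 mm across and 20 mm high, both ends bevelled at 45 degrees to flats 14 mm across, 14 g. Origin: its centre. It starts lying flat in the bin.
- cap4: Loose red tube cap, smooth slippery plastic, a disc 27 mm across and 20 mm high, both ends bevelled at 45 degrees to flats 14 mm across, 14 g. Origin: its centre. It starts lying flat in the bin.
- cap5: Loose red tube cap, smooth slippery plastic, a disc 27 mm across and 20 mm high, both ends bevelled at 45 degrees to flats 14 mm across, 14 g. Origin: its centre. It starts lying flat in the bin.
- cap6: Loose red tube cap, smooth slippery plastic, a disc 27 mm across and 20 mm high, both ends bevelled at 45 degrees to flats 14 mm across, 14 g. Origin: its centre. It starts lying flat in the bin.
- bottle: Bystander: loose bottle with an orange cap, 64 mm across, 170 mm high, beyond the bin to the left. Origin: centre of its underside.
- jar: Bystander: loose jar with a yellow lid, 60 mm across, 75 mm high, beyond the bin. Origin: centre of its underside.
- tape: Bystander: loose green roll of tape lying flat, 90 mm across, 24 mm high, near the robot's front right. Origin: centre of its underside.
- marker: Bystander: loose black marker, 130 by 16 by 16 mm, lying beyond the bin. Origin: centre of its underside.
Mind the look-alikes: they are no part of the job. Leave any green or pink look-alike of the dish_a alone.

How it is judged:
By the outcome, as a careful person would: the job done as asked, in the order asked, and still so for the second after the job is handed in, with the robot touching nothing.
It also fails if it takes over 72 s, if anything falls off the work surface, if the arm or the gripper's body presses on something with over 40 N, if the wrist force passes 120 N, or if a joint passes its speed limit or range.

### The arm

A 6-joint arm with a two-finger parallel gripper is mounted at the origin on the work surface. World frame = base frame: x ahead of the robot, y to its left, z up, the work surface at z = 0. Lengths are in m, angles in rad, forces in N, time in s.
With the tool pointing down it reaches from about 0.3 to 1 m from the base axis. Payload 5.1 kg.
Tool frame: the origin (TCP) lies midway between the tips of the shut fingers; the grasp point (between the pads) lies 19 mm behind it (ctrl.grasp_offset is the x of the grasp point in the tool frame, in m); x points along the fingers, y is the direction in which the jaws open and shut, and the axes are right-handed (so a half turn about x gives the same grasp; the last joint's range is limited). The gripper opens to 95 mm and grips with 3 to 60 N. Pads are 20 mm wide; open, the fingers measure 119 mm over their backs; the gripper's body (75 mm by 180 mm) begins 59 mm behind the grasp point.
Start: joints at [1.262, 0.124, 1.65, -0, 1.367, -0.083], TCP at [0.146, 0.633, 0.215] pointing down, gripper open.
Joint ranges: [-2.61, 2.61], [-1.02, 2.33], [0.03, 2.71], [-1.35, 4.49], [0.32, 2.68], [-2.91, 2.91]. Speed limits (rad/s): [2.57, 2.57, 3.14, 3.14, 3.14, 3.14].

### API

Orientations are given as a unit quaternion [w, x, y, z].
In Python, from bench import ctrl, imaging gives the robot as it stands. Calls block until the motion is done:
- ctrl.move_to(position, orientation): joint-space move of the TCP to a pose.
- ctrl.servo_line(position, rot=None, feed=0.15): straight line of the TCP; rot=None keeps the orientation; feed is the mean speed in m/s.
- ctrl.movej(angles): joint-space move.
- ctrl.grip(opening): opening from 0.0 (shut) to 1.0 (fully open); the grip force is fixed at half the most; returns when the fingers have stopped.
- ctrl.sleep(seconds).
- ctrl.ik(position, orientation): joint angles nearest the present ones, or None.
- ctrl.get_obs(): the state.
- imaging.capture(name): name is "scene" or "top" or "wrist"; returns (picture, depth): 384x512x3 uint8, blue, green, red; 384x512 float32, m along the optical axis (not along the pixel's ray), 0 where there is no reading.
- imaging.camera_info(name): a dict with "fx", "fy", "cx", "cy" (pixels), "pose" (4x4, takes a point from camera to world coordinates). Camera axes: x right, y down, z forward; pixel columns grow to the right and rows downward; lengths in m; the calibration is good to about 2 mm. A picture is of the moment at which its call begins: read the wrist's pose just before it. camera_info takes no time and is no camera call; for the wrist camera it gives the pose at the moment of the call.
A pose or a line that the arm cannot do raises ctrl.PlanningError and nothing moves.
- ctrl.close_job(): hands the job in, once; it reports no verdict.
The state is a dict: "time": time; "q": joint angles; "qvel": joint speeds; "effort": joint torques, N m; "position": TCP position; "ee_rot": TCP orientation; "force": force on the tool from outside, world axes, zero at the start; "torque": the same for the moment, N m; "finger_gap": opening from 0.0 (shut) to 1.0 (fully open).
Only numpy, scipy, OpenCV 4.12 (cv2) and the standard library are available. Lean on these libraries where they do the work, as an engineer would, in place of code of your own. Each camera call takes 0.05 s, during which the arm holds its last target.

## Working session

There is one attempt and no reset: what is moved stays moved. The work goes in short steps, each a Python script; the robot and the scene stay as the last script left them, time stands still between calls to the robot, and variables do not carry over. Pictures are saved under pics/ and viewed, and the job is handed in when it is done.

```bash
ls; mkdir -p pics
python3 - <<'E'
from bench import ctrl, imaging
import cv2
print(ctrl.get_obs(), ctrl.grasp_offset)
for n in ("scene","top","wrist"):
    i=imaging.camera_info(n); print(n,i)
    p,d=imaging.capture(n); cv2.imwrite(f'pics/{n}0.png',p)
    import numpy as np; np.save(f'pics/{n}0.npy',d)
E
```

```text
pics
{'time': 0.0, 'q': array([ 1.26241035e+00,  1.24486322e-01,  1.65166315e+00, -3.36055947e-06,
        1.36748151e+00, -8.25616964e-02]), 'qvel': array([-2.10954959e-03, -5.73142133e-04,  6.19300177e-04, -3.82783499e-05,
        1.94935003e-03, -1.21617233e-04]), 'effort': array([ 2.09941081e-04, -4.17586470e+01, -3.59934533e+01,  7.74630276e-02,
        4.87734389e-02, -1.44684172e-04]), 'position': array([0.14535292, 0.632888  , 0.21340561]), 'ee_rot': array([ 0.70246489,  0.07896396,  0.70274256, -0.08037828]), 'force': array([-0.27441051,  0.09931839, -0.59829787]), 'torque': array([-0.00602866,  0.00797471,  0.07865405]), 'finger_gap': 0.9992600527490256} -0.0188
scene {'fx': 467.6087579552869, 'fy': 467.6087579552869, 'cx': 257.6559789415189, 'cy': 192.74281921632254, 'pose': array([[-0.78981991,  0.51896748, -0.32689028,  1.00343081],
       [ 0.61331064,  0.66315472, -0.42904064,  0.63749904],
       [-0.0058793 , -0.53935013, -0.84206109,  1.31916641],
       [ 0.        ,  0.        ,  0.        ,  1.        ]])}
top {'fx': 423.7113415843452, 'fy': 423.7113415843452, 'cx': 252.09384167463932, 'cy': 189.82770519156387, 'pose': array([[ 0.01804183, -0.9892619 ,  0.14503578,  0.31510719],
       [-0.99979822, -0.01656883,  0.01135776, -0.00955436],
       [-0.00883273, -0.14521143, -0.98936122,  1.48619179],
       [ 0.        ,  0.        ,  0.        ,  1.        ]])}
wrist {'fx': 335.8280004498822, 'fy': 335.8280004498822, 'cx': 255.12335676145335, 'cy': 191.0924892963201, 'pose': array([[ 0.22445673,  0.94267165,  0.24696018,  0.07632194],
       [ 0.97448138, -0.21653447, -0.05915125,  0.64986306],
       [-0.00228481,  0.25393499, -0.96721859,  0.38360912],
       [ 0.        ,  0.        ,  0.        ,  1.        ]])}
```

View pics/scene0.png

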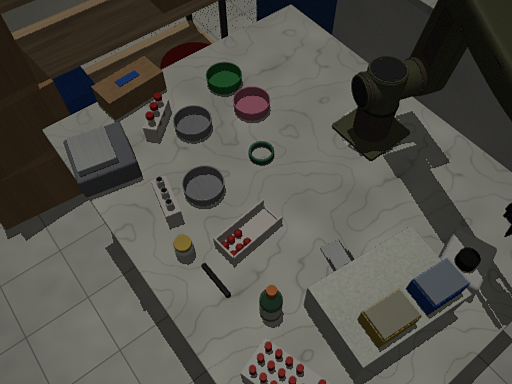

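View pics/top0.png

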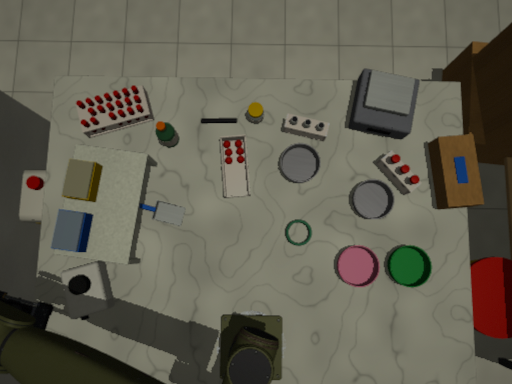

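View pics/wrist0.png

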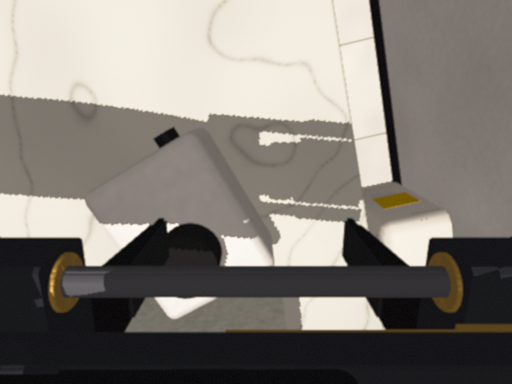

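The open rack stands behind the nearer-centre dish (top view 298,163), which is dish_a. The scoop pan is at (168,212) with its handle going left under the shelf. I'll enlarge it to measure.

```bash
cat > h.py <<'E'
from bench import ctrl, imaging
import cv2, numpy as np
def cloud(name,d,info=None):
    i=info or imaging.camera_info(name); v,u=np.mgrid[0:384,0:512]
    P=np.stack([(u-i['cx'])/i['fx']*d,(v-i['cy'])/i['fy']*d,d],-1)
    return P@i['pose'][:3,:3].T+i['pose'][:3,3]
def crop(p,u0,v0,u1,v1,s,fn):
    cv2.imwrite(fn,cv2.resize(p[v0:v1,u0:u1],None,fx=s,fy=s,interpolation=cv2.INTER_CUBIC))
E
python3 - <<'E'
from h import *
p=cv2.imread('pics/top0.png'); d=np.load('pics/top0.npy')
crop(p,120,130,340,260,3.6,'pics/topc.png')
W=cloud('top',d)
def at(u,v): print((u,v),W[v,u].round(3))
for q in [(190,240),(300,200),(168,212),(160,204),(183,208),(180,221),(148,208),(143,206),(150,160),(130,260),(235,175),(298,163),(371,199),(226,145),(225,152),(227,159),(238,144),(240,151),(240,158)]: at(*q)
# height-map masks
Z=W[...,2]
ok=(d>0)
r=(slice(190,235),slice(135,200))
m=ok[r]&(Z[r]>0.005)&(Z[r]<0.06)
pts=W[r][m]; print(len(pts),pts.min(0),pts.max(0))
E
```

```text
(190, 240) [0.352 0.221 0.002]
(300, 200) [ 0.499 -0.162  0.001]
(168, 212) [0.449 0.302 0.004]
(160, 204) [0.476 0.331 0.004]
(183, 208) [0.464 0.249 0.005]
(180, 221) [ 0.418  0.259 -0.001]
(148, 208) [0.458 0.364 0.04 ]
(143, 206) [0.463 0.377 0.056]
(150, 160) [0.613 0.35  0.102]
(130, 260) [0.283 0.391 0.122]
(235, 175) [ 0.586  0.069 -0.001]
(298, 163) [ 0.632 -0.155  0.003]
(371, 199) [ 0.507 -0.411  0.004]
(226, 145) [0.688 0.103 0.025]
(225, 152) [0.663 0.106 0.022]
(227, 159) [0.638 0.098 0.023]
(238, 144) [0.693 0.06  0.024]
(240, 151) [0.667 0.052 0.026]
(240, 158) [0.643 0.052 0.022]
347 [0.37133638 0.19463791 0.00500779] [0.52562457 0.41339673 0.05762077]
```

View pics/topc.png

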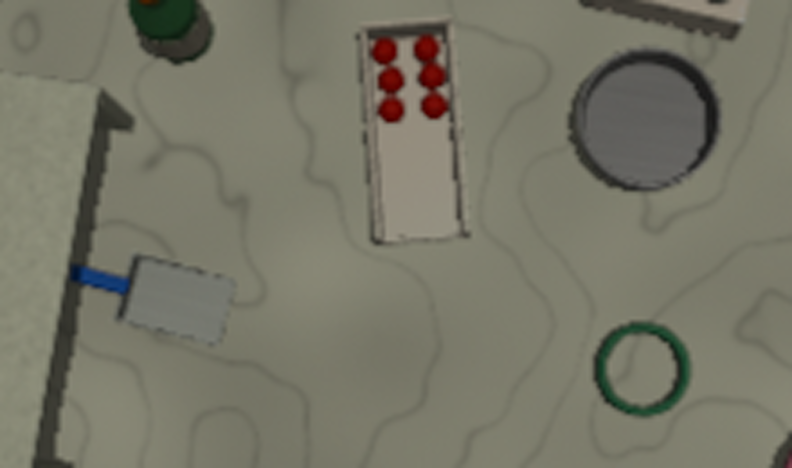

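```bash
cat >> h.py <<'E'
def ray(name,u,v,z,info=None):
    i=info or imaging.camera_info(name); R=i['pose'][:3,:3]; c=i['pose'][:3,3]
    r=R@np.array([(u-i['cx'])/i['fx'],(v-i['cy'])/i['fy'],1]); return (c+r*(z-c[2])/r[2])[:2]
def proj(name,P,info=None):
    i=info or imaging.camera_info(name); P=np.atleast_2d(P); c=(P-i['pose'][:3,3])@i['pose'][:3,:3]
    return np.c_[c[:,0]/c[:,2]*i['fx']+i['cx'],c[:,1]/c[:,2]*i['fy']+i['cy']]
E
python3 - <<'E'
from h import *
p=cv2.imread('pics/top0.png'); d=np.load('pics/top0.npy'); W=cloud('top',d)
f=lambda u,v:(120+u/3.6,130+v/3.6)
for q,z in [((136,256),.032),((121,320),.032),((235,281),.004),((214,345),.004)]: print('scoop',ray('top',*f(*q),z).round(4))
for q,z in [((358,32),.055),((450,20),.055),((376,240),.012),((467,236),.012)]: print('bin',ray('top',*f(*q),z).round(4))
for q in [(386,50),(391,80),(391,109),(427,47),(432,75),(434,105)]: print('cap',ray('top',*f(*q),.02).round(4))
for q in [(105,92),(35,462)]: print('shelf',ray('top',*f(*q),.14).round(4))
# dishes via rim ellipse
for n,(u0,v0,u1,v1) in {'a':(270,135,330,190),'b':(340,172,400,225)}.items():
    r=(slice(v0,v1),slice(u0,u1)); m=(d[r]>0)&(W[r][...,2]>.035)&(W[r][...,2]<.055); pts=W[r][m][:,:2]
    A=np.c_[2*pts,np.ones(len(pts))]; s=np.linalg.lstsq(A,(pts**2).sum(1),rcond=None)[0]; print('dish',n,s[:2],np.sqrt(s[2]+s[0]**2+s[1]**2),len(pts))
Z=W[...,2]; print('boxes max z',Z[150:260,40:150].max(), np.percentile(Z[160:200,65:100],90),np.percentile(Z[212:250,55:90],90))
p=cv2.imread('pics/scene0.png'); crop(p,120,160,360,300,3.3,'pics/scc.png')
E
```

```text
scoop [0.4833 0.3329]
scoop [0.4215 0.3442]
scoop [0.4636 0.2414]
scoop [0.4009 0.2592]
bin [0.702  0.1236]
bin [0.7154 0.035 ]
bin [0.5053 0.104 ]
bin [0.5108 0.0153]
cap [0.6936 0.0987]
cap [0.6634 0.093 ]
cap [0.6342 0.0922]
cap [0.6973 0.0583]
cap [0.6691 0.0527]
cap [0.6389 0.05  ]
shelf [0.6196 0.3431]
shelf [0.2883 0.3868]
dish a [ 0.63115707 -0.16225061] 0.06841274197651896 184
dish b [ 0.50399836 -0.40940968] 0.06721872132042801 205
boxes max z 1.4861917907003153 0.21455069760978493 0.2145231193532679
```

View pics/scc.png

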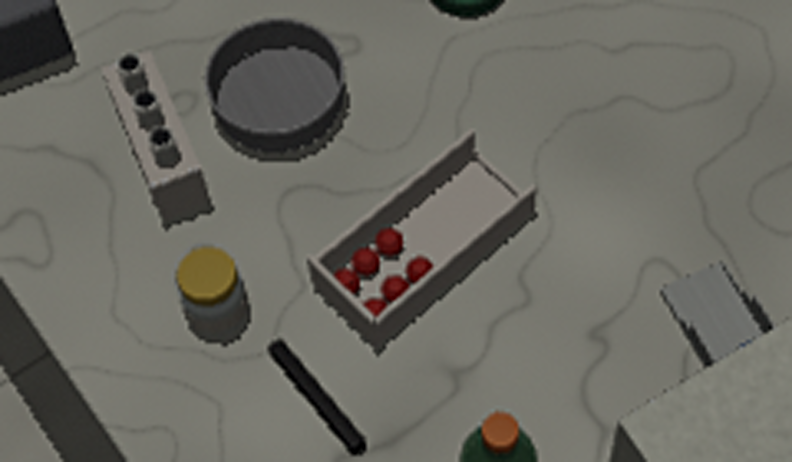

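```bash
cat >> h.py <<'E'
from scipy.spatial.transform import Rotation as Ro
def q2w(R): 
    q=Ro.from_matrix(R).as_quat(); return np.r_[q[3],q[:3]]
def toolR(yaw,th,flip):
    c,s=np.cos(yaw),np.sin(yaw)
    x=np.array([np.sin(th)*c,np.sin(th)*s,-np.cos(th)]); y=np.array([-s,c,0])*(-1 if flip else 1)
    return np.c_[x,y,np.cross(x,y)]
def tcp_of_grasp(g,R): return np.asarray(g)+R[:,0]*0.0188
D=np.pi/180
# scoop pose -> tool
XG=-0.085
def handle_pt(x): return np.array([x,0,0.0475+(-0.105-x)*np.tan(20*D)])
def scoop_tool(o,yaw,pitch,th0,flip,xg=None,up=0.0):
    """pitch>0 mouth up. o: scoop origin"""
    Rs=Ro.from_euler('ZY',[yaw,-pitch]).as_matrix()
    g=np.asarray(o)+Rs@(handle_pt(XG if xg is None else xg)+[0,0,up])
    R=toolR(yaw,th0+pitch,flip)
    return tcp_of_grasp(g,R),q2w(R)
E
python3 - <<'E'
from h import *
R0=Ro.from_quat(np.r_[ctrl.get_obs()['ee_rot'][1:],ctrl.get_obs()['ee_rot'][0]]).as_matrix(); print(R0.round(2))
def show(n,p,q):
    k=ctrl.ik(list(p),list(q)); print(n,np.round(p,3),None if k is None else np.round(k,2))
ys=-101.5*D
g=np.array([.442,.294,0])-.014*np.array([np.cos(ys),np.sin(ys),0])
for fl in (0,1):
    for yaw,pos in ((ys,g),(-45*D,[.42,.18,0]),(0,[.43,.15,0])):
        R=toolR(yaw,0,fl); show(('pan',fl,round(yaw/D)),np.r_[pos[:2],.006],q2w(R))
    for th0 in (0,15,30):
        print('th0',th0)
        show('pick',*scoop_tool([.43,.15,0],0,0,th0*D,fl))
        show('binin',*scoop_tool([.655,.074,.006],5.5*D,0,th0*D,fl))
        show('bintilt',*scoop_tool([.63,.074,.06],5.5*D,20*D,th0*D,fl))
        show('carry',*scoop_tool([.55,-.1,.15],-10*D,20*D,th0*D,fl))
        for pt in (-40,-50,-60):
            show('dump%d'%pt,*scoop_tool([.60,-.155,.09],-14*D,pt*D,th0*D,fl))
E
```

```text
[[-0.    0.22  0.97]
 [-0.    0.97 -0.22]
 [-1.   -0.   -0.  ]]
('pan', 0, -102) [0.445 0.308 0.006] [ 0.51  0.11  2.04 -0.    0.98  0.71]
('pan', 0, -45) [0.42  0.18  0.006] [ 0.29 -0.07  2.23 -0.    0.98 -0.5 ]
('pan', 0, 0) [0.43  0.15  0.006] [ 0.22 -0.07  2.24 -0.    0.98 -1.35]
th0 0
pick [0.345 0.15  0.021] [ 0.27 -0.31  2.4  -0.    1.05 -1.3 ]
binin [0.57  0.066 0.027] [ 0.02  0.15  1.96 -0.    1.03 -1.65]
bintilt [0.543 0.066 0.051] [ 0.01 -0.14  2.24  0.05  0.7  -1.69]
carry [ 0.464 -0.085  0.141] [-0.33 -0.48  2.33  0.06  0.95 -1.75]
dump-40 [ 0.55  -0.143  0.161] [-0.32  0.44  1.48 -0.05  1.92 -1.65]
dump-50 [ 0.563 -0.146  0.169] [-0.32  0.56  1.36 -0.06  2.09 -1.65]
dump-60 [ 0.577 -0.149  0.174] [-0.31  0.69  1.24 -0.08  2.26 -1.66]
th0 15
pick [0.35  0.15  0.022] [ 0.33 -0.51  2.55 -0.11  0.86 -1.18]
binin [0.575 0.066 0.028] [ 0.01  0.01  2.12  0.03  0.74 -1.68]
bintilt [0.548 0.066 0.053] [-0.01 -0.25  2.39  0.16  0.39 -1.8 ]
carry [ 0.468 -0.086  0.143] [-0.36 -0.66  2.49  0.16  0.72 -1.84]
dump-40 [ 0.554 -0.144  0.158] [-0.33  0.28  1.61 -0.04  1.68 -1.65]
dump-5
[... 1469 characters left out ...]
68 -0.086  0.143] [-0.36 -0.66  2.49  0.16  0.72  1.3 ]
dump-40 [ 0.554 -0.144  0.158] [-0.33  0.28  1.61 -0.04  1.68  1.49]
dump-50 [ 0.566 -0.147  0.166] [-0.32  0.41  1.48 -0.05  1.86  1.49]
dump-60 [ 0.58 -0.15  0.17] [-0.32  0.55  1.34 -0.06  2.03  1.49]
th0 30
pick [0.354 0.15  0.024] [ 0.41 -0.69  2.69 -0.33  0.68  2.19]
binin [0.58  0.067 0.03 ] [-0.   -0.09  2.28  0.12  0.43  1.38]
bintilt [0.551 0.066 0.057] None
carry [ 0.472 -0.086  0.147] [-0.4  -0.82  2.65  0.37  0.48  1.09]
dump-40 [ 0.559 -0.145  0.157] [-0.34  0.12  1.76 -0.02  1.43  1.48]
dump-50 [ 0.571 -0.148  0.163] [-0.33  0.26  1.62 -0.03  1.62  1.49]
dump-60 [ 0.583 -0.151  0.167] [-0.32  0.39  1.48 -0.04  1.79  1.49]
```

Run:
```python
from h import *
o=ctrl.get_obs(); p=o['position'].copy(); p[2]=.34
ctrl.servo_line(list(p),feed=.3)
ys=-101.5*D; dirx=np.array([np.cos(ys),np.sin(ys),0]); R=toolR(ys,0,1)
g=np.array([.442,.294,0])-.014*dirx
g[2]=.25
ctrl.move_to(list(g),list(q2w(R)))
i=imaging.camera_info('wrist'); im,d=imaging.capture('wrist'); cv2.imwrite('pics/w1.png',im); np.save('pics/w1.npy',d); np.save('pics/w1pose.npy',i['pose'])
print(ctrl.get_obs()['time'],ctrl.get_obs()['position'],i['pose'].round(3))
```

```text
2.7917 [0.44455854 0.30809799 0.24988581] [[-0.98   0.193  0.051  0.431]
 [ 0.2    0.948  0.247  0.239]
 [-0.     0.253 -0.968  0.42 ]
 [ 0.     0.     0.     1.   ]]
```

View pics/w1.png

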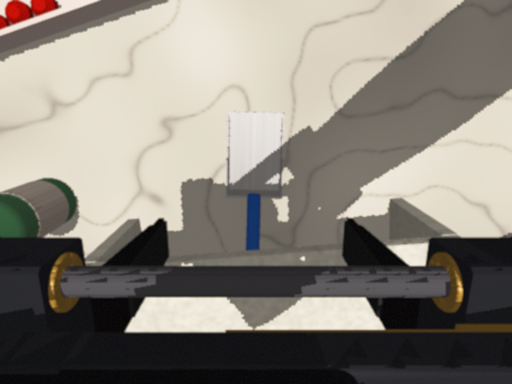

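Run:
```python
from h import *
im=cv2.imread('pics/w1.png'); crop(im,200,95,320,265,3.5,'pics/w1c.png')
```

```text
(no output)
```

View pics/w1c.png

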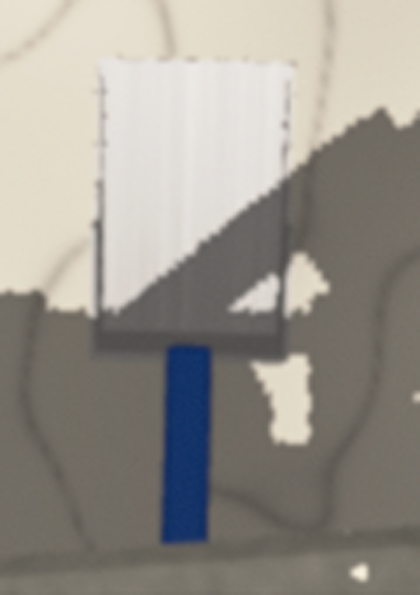

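Run:
```python
from h import *
info=imaging.camera_info('wrist'); info['pose']=np.load('pics/w1pose.npy')
f=lambda u,v:(200+(u+.5)/3.5-.5,95+(v+.5)/3.5-.5)
L=[ray('wrist',*f(*q),z,info) for q,z in [((99,60),.002),((296,65),.002),((96,350),.032),((283,353),.032)]]
print(np.round(L,4))
fm=(L[0]+L[1])/2; bm=(L[2]+L[3])/2; v=fm-bm; print(np.linalg.norm(v),np.linalg.norm(L[0]-L[1]),np.linalg.norm(L[2]-L[3]),np.arctan2(v[1],v[0])/D,(fm+bm)/2)
from scipy.optimize import least_squares
mod=np.array([[.05,-.034,.002],[.05,.034,.002],[-.05,-.034,.032],[-.05,.034,.032]])
px=np.array([f(99,60),f(296,65),f(96,350),f(283,353)])
# which side: try both
for s in (1,-1):
    def res(x):
        c,sn=np.cos(x[2]),np.sin(x[2]); P=mod*[1,s,1]; W=np.c_[x[0]+c*P[:,0]-sn*P[:,1],x[1]+sn*P[:,0]+c*P[:,1],P[:,2]]
        return (proj('wrist',W,info)-px).ravel()
    r=least_squares(res,[.44,.29,-101.5*D]); print(s,r.x[:2],r.x[2]/D,r.fun.round(1))
# shelf edge line
print(ray('wrist',*f(20,565),.14,info),ray('wrist',*f(400,530),.14,info))
```

```text
[[0.4649 0.2421]
 [0.3984 0.2574]
 [0.4847 0.3359]
 [0.4222 0.3497]]
0.09554957620251524 0.06822109954975582 0.06396382393701547 -103.16720143318047 [0.44254385 0.29626   ]
1 [0.44279723 0.29779842] -103.55624985750646 [ 56.6   1.2 -55.8  -2.3  54.7   4.4 -55.3   1.6]
-1 [0.44256977 0.29639965] -103.0218808593166 [ 0.  -1.8 -0.1 -1.7 -1.6  1.6  1.7  2.2]
[0.5015971  0.36132709] [0.40359918 0.37129332]
```

Run:
```python
from h import *
ys=-103*D; h=np.array([np.cos(ys),np.sin(ys),0]); o=np.array([.4426,.2964,0])
R=toolR(ys,-10*D,1); q=list(q2w(R))
t=o-.012*h; t[2]=.009
a=t-R[:,0]*.12
ctrl.move_to(list(a),q)
ctrl.servo_line(list(t),feed=.12)
print(ctrl.get_obs()['force'])
ctrl.grip(0.3); ob=ctrl.get_obs(); print(ob['finger_gap'],ob['force'],ob['time'])
ctrl.servo_line(list(t+[0,0,.012]),feed=.08)
im,d=imaging.capture('scene'); cv2.imwrite('pics/s2.png',im)
print(ctrl.get_obs()['force'],ctrl.get_obs()['position']-t)
crop(im,260,180,460,340,4,'pics/s2c.png')
```

```text
[-0.29929389 -0.44247549  1.31614371]
0.7124612966872119 [-1.2398883  -0.26445535  2.47323629] 5.0667
[-0.46703036 -0.16550196 -1.41170244] [2.07150611e-04 8.61165407e-05 1.23947016e-02]
```

View pics/s2c.png

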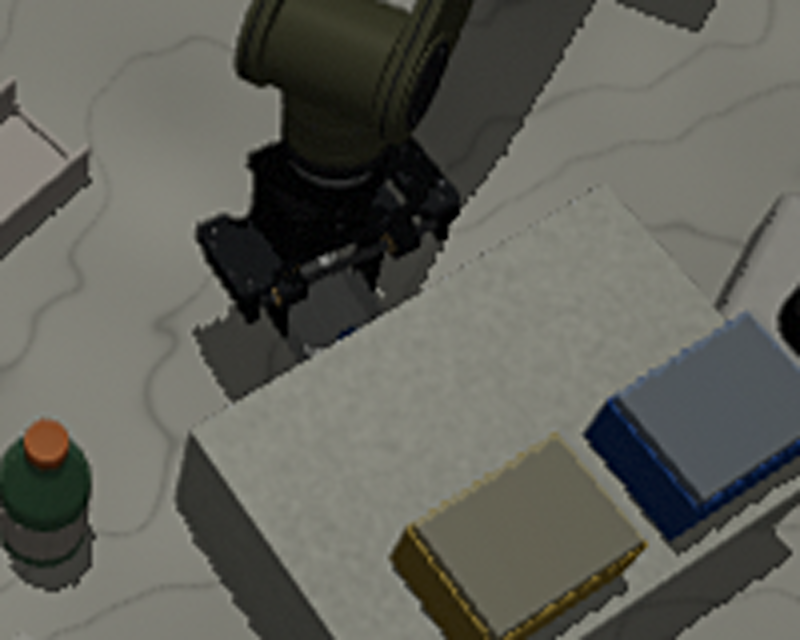

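The gripper spans the pan, and its gap of 68 mm matches the pan's width. Next I pull it out and set it down.

Run:
```python
from h import *
ys=-103*D; h=np.array([np.cos(ys),np.sin(ys),0]); 
p=ctrl.get_obs()['position']; 
p2=p+.18*h; ctrl.servo_line(list(p2),feed=.15)
ctrl.servo_line(list(p2-[0,0,.0115]),feed=.06); print(ctrl.get_obs()['force'])
ctrl.grip(1.0)
R=toolR(ys,-10*D,1); p=ctrl.get_obs()['position']; b=p-R[:,0]*.10
ctrl.servo_line(list(b),feed=.2)
i=imaging.camera_info('wrist'); im,d=imaging.capture('wrist'); cv2.imwrite('pics/w3.png',im); np.save('pics/w3pose.npy',i['pose'])
im,d=imaging.capture('top'); cv2.imwrite('pics/t3.png',im); np.save('pics/t3.npy',d)
crop(im,120,120,280,260,4,'pics/t3c.png')
print(ctrl.get_obs()['time'],p)
```

```text
Traceback (most recent call last):
bench.PlanningError: the arm cannot follow that straight line within its joint ranges
```

Run:
```python
from h import *
ob=ctrl.get_obs(); ys=-103*D; h=np.array([np.cos(ys),np.sin(ys),0]); p=ob['position']; print(ob['q'].round(2))
for s in np.arange(0,.2,.03):
  for yw in (-103,-115,-125):
    k=ctrl.ik(list(p+s*h),list(q2w(toolR(yw*D,-10*D,1)))); print(round(s,2),yw,None if k is None else k.round(2))
```

```text
[ 0.43  0.02  2.12  0.18  0.9  -2.59]
0.0 -103 [ 0.43  0.02  2.12  0.18  0.9  -2.59]
0.0 -115 [ 0.45  0.01  2.14  0.14  0.87 -2.35]
0.0 -125 [ 0.46 -0.    2.14  0.11  0.85 -2.14]
0.03 -103 [ 0.38 -0.03  2.17  0.18  0.91 -2.64]
0.03 -115 [ 0.4  -0.04  2.18  0.15  0.88 -2.4 ]
0.03 -125 [ 0.41 -0.05  2.19  0.12  0.86 -2.19]
0.06 -103 [ 0.33 -0.07  2.21  0.19  0.92 -2.69]
0.06 -115 [ 0.34 -0.09  2.22  0.16  0.89 -2.46]
0.06 -125 [ 0.36 -0.1   2.24  0.13  0.87 -2.25]
0.09 -103 [ 0.27 -0.11  2.25  0.19  0.93 -2.75]
0.09 -115 [ 0.29 -0.13  2.26  0.17  0.9  -2.52]
0.09 -125 [ 0.3  -0.15  2.28  0.14  0.88 -2.31]
0.12 -103 [ 0.21 -0.15  2.28  0.2   0.95 -2.81]
0.12 -115 [ 0.22 -0.18  2.3   0.17  0.91 -2.58]
0.12 -125 [ 0.24 -0.19  2.31  0.15  0.89 -2.38]
0.15 -103 [ 0.14 -0.19  2.32  0.2   0.96 -2.88]
0.15 -115 [ 0.16 -0.22  2.34  0.18  0.93 -2.65]
0.15 -125 [ 0.17 -0.23  2.35  0.16  0.91 -2.45]
0.18 -103 None
0.18 -115 [ 0.09 -0.26  2.37  0.19  0.95 -2.72]
0.18 -125 [ 0.1  -0.27  2.38  0.17  0.93 -2.52]
```

Run:
```python
from h import *
ys=-103*D; h=np.array([np.cos(ys),np.sin(ys),0]); 
p=ctrl.get_obs()['position']; 
p2=p+.145*h; ctrl.servo_line(list(p2),feed=.15)
ctrl.servo_line(list(p2-[0,0,.0115]),feed=.06); print(ctrl.get_obs()['force'])
ctrl.grip(1.0)
R=toolR(ys,-10*D,1); p=ctrl.get_obs()['position']; b=p-R[:,0]*.10
ctrl.servo_line(list(b),feed=.2)
i=imaging.camera_info('wrist'); im,d=imaging.capture('wrist'); cv2.imwrite('pics/w3.png',im); np.save('pics/w3pose.npy',i['pose'])
im,d=imaging.capture('top'); cv2.imwrite('pics/t3.png',im); np.save('pics/t3.npy',d)
crop(im,120,120,280,260,4,'pics/t3c.png')
print(ctrl.get_obs()['time'],p)
```

```text
[ 0.34167845 -0.23716976 -1.36224858]
8.3167 [0.41292274 0.16688485 0.0099486 ]
```

View pics/w3.png

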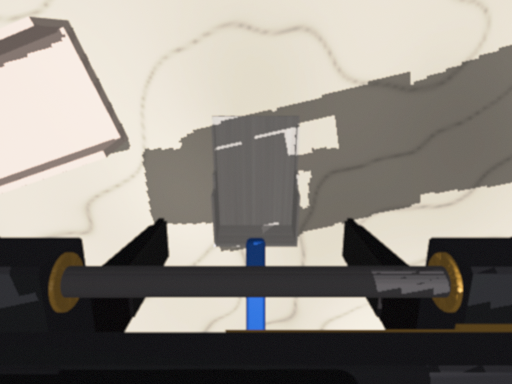

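View pics/t3c.png

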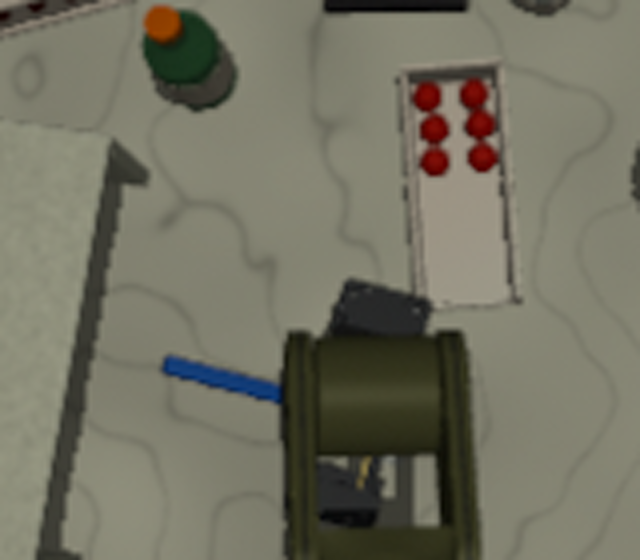

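Run:
```python
from h import *
info=imaging.camera_info('wrist'); info['pose']=np.load('pics/w3pose.npy')
from scipy.optimize import least_squares
mod=np.array([[.05,.034,.002],[.05,-.034,.002],[-.05,.034,.032],[-.05,-.034,.032]])
px=np.array([(213,116),(297.5,116),(215.5,247),(297,245)])
def res(x):
    c,sn=np.cos(x[2]),np.sin(x[2]); P=mod; W=np.c_[x[0]+c*P[:,0]-sn*P[:,1],x[1]+sn*P[:,0]+c*P[:,1],P[:,2]]
    return (proj('wrist',W,info)-px).ravel()
r=least_squares(res,[.41,.155,-103*D]); print(r.x[:2],r.x[2]/D,r.fun.round(1))
o=r.x[:2]; y=r.x[2]
e=o-.16*np.array([np.cos(y),np.sin(y)]); print('handle end pred',e,'top sees',ray('top',120+167/4,120+364/4,.074))
print('h mid top', ray('top',120+225/4,120+378/4,.055))
for fl in (0,1):
    p,q=scoop_tool([o[0],o[1],0],y,0,0,fl); k=ctrl.ik(list(p),list(q)); print(fl,p,k)
```

```text
[0.40961646 0.15659243] -102.51333103475206 [-1.7  0.3  1.6 -0.5 -0.8 -0.4  0.9  1. ]
handle end pred [0.44428314 0.31279173] top sees [0.44537136 0.30803538]
h mid top [0.43607256 0.26247396]
0 [0.42803313 0.23957331 0.0214206 ] [ 4.00774635e-01 -2.01397457e-02  2.15159585e+00 -4.44089210e-16
  1.01013655e+00  6.19173462e-01]
1 [0.42803313 0.23957331 0.0214206 ] [ 4.00774635e-01 -2.01397457e-02  2.15159585e+00 -4.44089210e-16
  1.01013655e+00 -2.52241919e+00]
```

Run:
```python
from h import *
o=np.array([.4096,.1566,0]); y=-102.7*D
b=ctrl.get_obs()['position']; ctrl.servo_line([b[0],b[1],.18],feed=.25)
p,q=scoop_tool(o,y,0,0,0)
ctrl.move_to(list(p+[0,0,.12]),list(q))
ctrl.grip(0.6)
ctrl.servo_line(list(p),feed=.15); print(ctrl.get_obs()['force'])
ctrl.grip(0.0); ob=ctrl.get_obs(); print(ob['finger_gap']*95,ob['force'],ob['time'],ob['position']-p)
ctrl.servo_line(list(p+[0,0,.09]),feed=.15)
ctrl.sleep(.2)
im,d=imaging.capture('top'); cv2.imwrite('pics/t4.png',im); np.save('pics/t4.npy',d)
im2,d=imaging.capture('wrist'); cv2.imwrite('pics/w4.png',im2); np.save('pics/w4.npy',d)
im,d=imaging.capture('scene'); crop(im,230,150,400,290,4,'pics/s4c.png')
print(ctrl.get_obs()['force'],ctrl.get_obs()['torque'],ctrl.get_obs()['time'])
```

```text
[-0.81388263  0.09140655  0.19152188]
15.670813274319336 [-0.61202323  0.76818341  1.26761975] 14.1583 [ 3.42917200e-05 -2.20828757e-06  3.15342554e-05]
[-0.17838193 -0.00885708  0.00222452] [-0.04546141  0.01322437  0.04416692] 15.2583
```

View pics/w4.png

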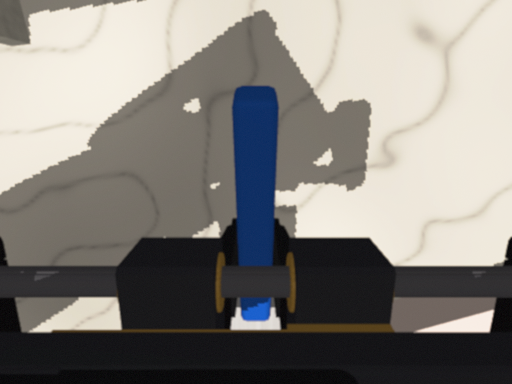

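View pics/s4c.png

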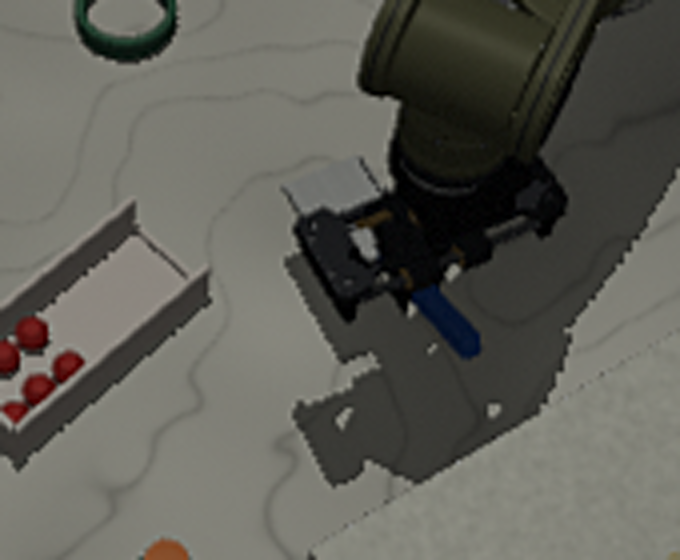

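Run:
```python
from h import *
d=np.load('pics/w4.npy'); W=cloud('wrist',d)
P=W[92:215,245:266].reshape(-1,3); y=-102.7*D; h=np.array([np.cos(y),np.sin(y)])
s=P[:,:2]@h; a=np.polyfit(s,P[:,2],1); 
r=P[:,2]-np.polyval(a,s); k=abs(r)<.004; a=np.polyfit(s[k],P[k,2],1); print('slope',np.arctan(a[0])/D, k.mean(), P[k][::400].round(3))
t=np.load('pics/t4.npy'); im=cv2.imread('pics/t4.png'); crop(im,140,130,280,260,4,'pics/t4c.png')
# pan pts from top
T=cloud('top',t); pp=T[195:245,170:225]; m=(pp[...,2]>.08)&(pp[...,2]<.14); print(m.sum())
```

```text
slope -19.149110978892292 0.9492837785520712 [[0.441 0.312 0.163]
 [0.446 0.304 0.165]
 [0.438 0.299 0.161]
 [0.437 0.292 0.16 ]
 [0.437 0.285 0.158]
 [0.436 0.276 0.153]
 [0.435 0.267 0.151]]
648
```

View pics/t4c.png

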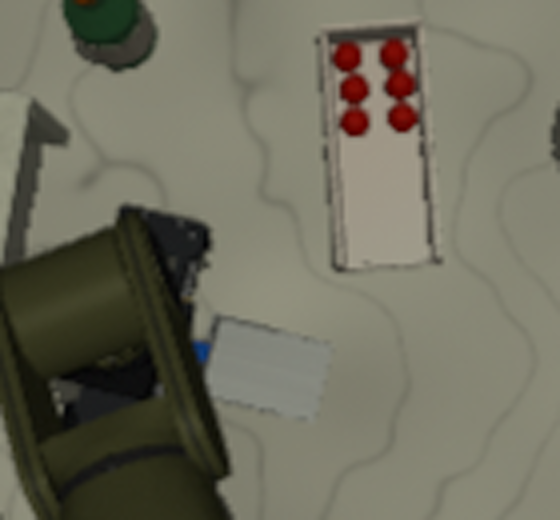

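Run:
```python
from h import *
im=cv2.imread('pics/t4.png'); crop(im,213,130,257,205,8,'pics/t4b.png')
```

```text
(no output)
```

View pics/t4b.png

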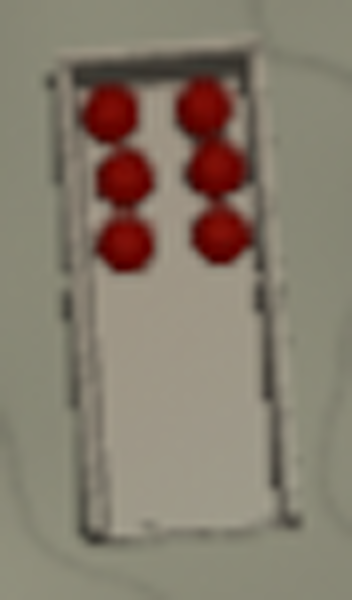

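Run:
```python
from h import *
from scipy.optimize import least_squares
ft=lambda u,v:(213+(u+.5)/8-.5,130+(v+.5)/8-.5); fs=lambda u,v:(120+(u+.5)/3.3-.5,160+(v+.5)/3.3-.5)
C=dict(fl=(.105,.045,.055),fr=(.105,-.045,.055),nl=(-.105,.045,.045),nr=(-.105,-.045,.045),flb=(.105,.045,0),nlb=(-.105,.045,0))
T=[('fl',ft(58,56)),('fr',ft(264,38)),('nl',ft(85,537)),('nr',ft(297,520))]
S=[('fl',fs(377,322)),('fr',fs(309,262)),('nl',fs(537,188)),('nr',fs(473,134)),('flb',fs(379,354)),('nlb',fs(536,214))]
ti,si=imaging.camera_info('top'),imaging.camera_info('scene')
def W(x,n):
    P=np.array([C[k] for k in n]); c,s=np.cos(x[2]),np.sin(x[2]); return np.c_[x[0]+c*P[:,0]-s*P[:,1],x[1]+s*P[:,0]+c*P[:,1],P[:,2]]
def rt(x): return (proj('top',W(x,[a for a,_ in T]),ti)-np.array([b for _,b in T])).ravel()
def rs(x): return (proj('scene',W(x,[a for a,_ in S]),si)-np.array([b for _,b in S])).ravel()
for n,f in (('top',rt),('scene',rs),('both',lambda x:np.r_[rt(x),rs(x)])):
    r=least_squares(f,[.61,.07,.09]); print(n,r.x[:2].round(4),r.x[2]/D,r.fun.round(1))
c,s=np.cos(r.x[2]),np.sin(r.x[2])
for q in [(110,112),(126,180),(126,243),(203,106),(215,168),(220,235)]:
    w=ray('top',*ft(*q),.015)-r.x[:2]; print((np.array([[c,s],[-s,c]])@w).round(4))
```

```text
top [0.6102 0.0691] 4.929743601500302 [-0.1 -0.2 -0.1  0.3  0.2 -0.2 -0.1  0.1]
scene [0.611  0.0751] 6.377793221645112 [-0.5  1.4 -0.   0.1  0.6  0.3 -0.2 -0.8 -0.2 -0.7  0.3 -0.6]
both [0.6105 0.0728] 5.85024702801921 [-1.6 -0.  -1.6  0.1 -0.3 -0.2 -0.7 -0.2 -1.1  0.7 -0.4 -0.9  0.4  0.
 -0.2 -1.2 -0.8 -1.4  0.1 -0.9]
[0.0882 0.0206]
[0.0566 0.0159]
[0.028 0.018]
[ 0.0873 -0.0209]
[ 0.0586 -0.024 ]
[ 0.0281 -0.0238]
```

```bash
cat >> h.py <<'E'
BIN=np.array([.6105,.072]); BY=5.6*D
def sgo(bx,by,z,pitch=0,feed=None,yaw=None,pose=False):
    """scoop origin at bin-frame bx,by, world z"""
    c,s=np.cos(BY),np.sin(BY); o=[BIN[0]+c*bx-s*by,BIN[1]+s*bx+c*by,z]
    p,q=scoop_tool(o,BY if yaw is None else yaw,pitch,0,0)
    if pose: return p,q
    if feed is None: ctrl.move_to(list(p),list(q))
    else: ctrl.servo_line(list(p),list(q),feed=feed)
E
python3 - <<'E'
from h import *
sgo(-.05,0,.10)
sgo(-.05,0,.062,feed=.15)
im,d=imaging.capture('top'); cv2.imwrite('pics/t5.png',im); crop(im,213,130,257,205,8,'pics/t5b.png')
im,d=imaging.capture('scene'); cv2.imwrite('pics/s5.png',im); crop(im,200,190,310,275,7,'pics/s5b.png')
print(ctrl.get_obs()['time'],ctrl.get_obs()['position'])
E
```

```text
17.725 [0.47693386 0.05893111 0.0844817 ]
```

View pics/t5b.png

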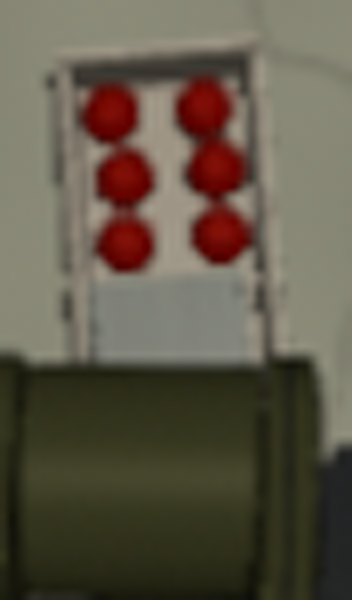

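View pics/s5b.png

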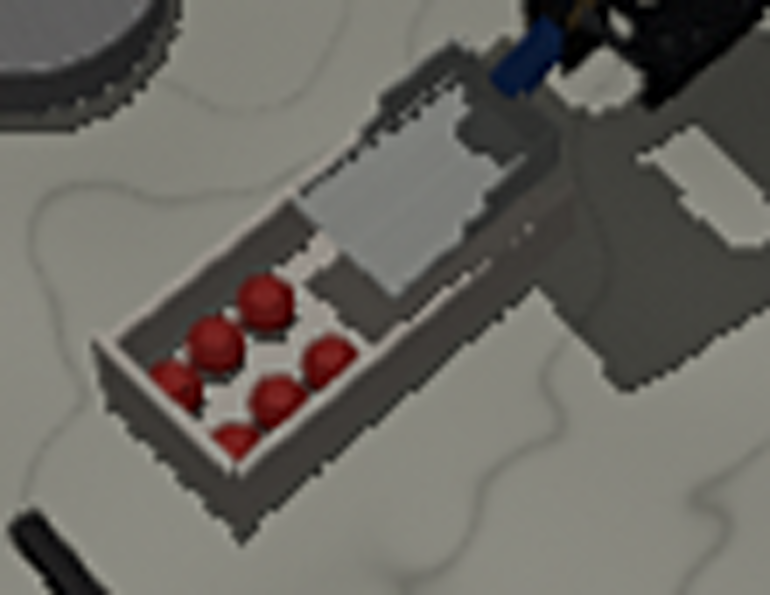

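Run:
```python
from h import *
c,s=np.cos(BY),np.sin(BY); M=np.array([[c,s],[-s,c]])
fs=lambda u,v:(200+(u+.5)/7-.5,190+(v+.5)/7-.5); ft=lambda u,v:(213+(u+.5)/8-.5,130+(v+.5)/8-.5)
def b(n,p,z): return (M@(ray(n,*p,z)-BIN)).round(4)
print('scene lip -y,+y',b('scene',fs(298,197),.064),b('scene',fs(396,297),.064))
print('scene far corners outer',b('scene',fs(95,342),.055),b('scene',fs(240,473),.055))
print('scene -y wall outer top pt',b('scene',fs(290,192),.045),'inner',b('scene',fs(297,205),.045),' +y outer top', b('scene',fs(400,345),.045),b('scene',fs(480,275),.045))
print('top lip l,r',b('top',ft(91,330),.064),b('top',ft(249,330),.064), 'lip front',b('top',ft(170,278),.064))
print('top bin l,r outer at row330',b('top',ft(73,330),.045),b('top',ft(284,330),.045),'far',b('top',ft(58,56),.055),b('top',ft(264,38),.055))
```

```text
scene lip -y,+y [-0.0036 -0.0311] [-0.0008  0.0348]
scene far corners outer [ 0.1051 -0.0425] [0.101  0.0467]
scene -y wall outer top pt [-0.0096 -0.0439] inner [-0.0074 -0.0368]  +y outer top [0.0073 0.0457] [-0.0419  0.045 ]
top lip l,r [-0.0196  0.0342] [-0.0251 -0.033 ] lip front [ 0.0002 -0.0011]
top bin l,r outer at row330 [-0.0152  0.0432] [-0.0226 -0.0479] far [0.1043 0.0406] [ 0.105  -0.0493]
```

Run:
```python
from h import *
L=-.0015
sgo(-.048,L,.030,-8*D,feed=.12)
sgo(-.048,L,.0145,-8*D,feed=.08); print('a',ctrl.get_obs()['force'].round(2))
sgo(-.040,L,.0085,0,feed=.06); f0=ctrl.get_obs()['force']; print('b',f0.round(2))
z=.0085
while z>.003:
    z-=.001; sgo(-.040,L,z,0,feed=.03); f=ctrl.get_obs()['force']; print(round(z,4),f.round(2))
    if f[2]-f0[2]>2.5: break
print(ctrl.get_obs()['time'])
```

```text
a [-1.28  0.31 -1.52]
b [ 0.56  0.11 -1.47]
0.0075 [-0.43 -0.42 -0.65]
0.0065 [ 0.24  0.12 -1.68]
0.0055 [ 0.19  0.97 -1.63]
0.0045 [-2.05 -0.47  3.33]
19.8417
```

Run:
```python
from h import *
L=-.0015
x=-.040
for x in (-.02,0,.015,.025,.032,.038,.042,.045):
    sgo(x,L,.0052,0,feed=.08); f=ctrl.get_obs()['force']; c,s=np.cos(BY),np.sin(BY)
    fx=f[0]*c+f[1]*s; print(x,f.round(1))
    if fx<-15: break
im,d=imaging.capture('scene'); cv2.imwrite('pics/s6.png',im); crop(im,200,190,310,275,7,'pics/s6b.png')
im,d=imaging.capture('top'); cv2.imwrite('pics/t6.png',im); crop(im,213,130,257,205,8,'pics/t6b.png')
print(ctrl.get_obs()['time'])
```

```text
-0.02 [-0.5  0.1 -0.8]
0 [ 0.3 -0.2  0.8]
0.015 [ 1.5  0.2 -0.6]
0.025 [ 1.9 -0.3  1.6]
0.032 [-11.3  -1.2   9.4]
0.038 [-18.4  -2.4  15.5]
21.8583
```

View pics/s6b.png

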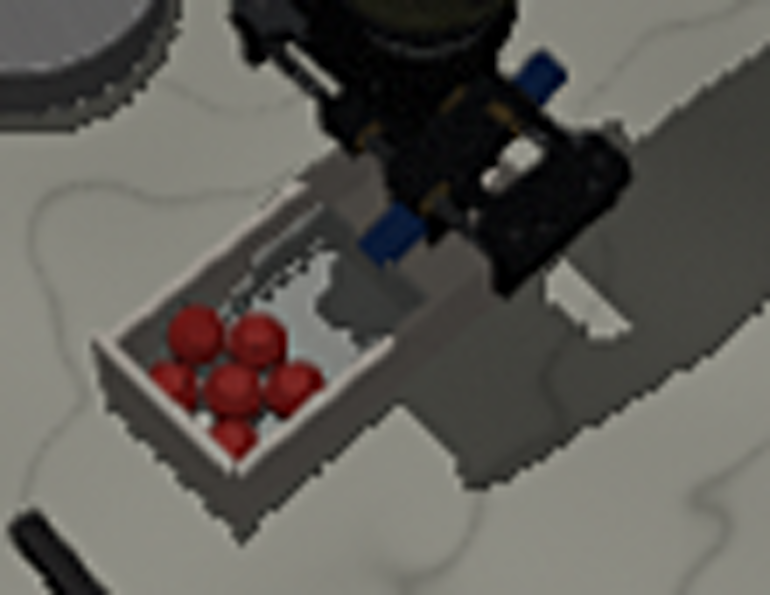

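View pics/t6b.png

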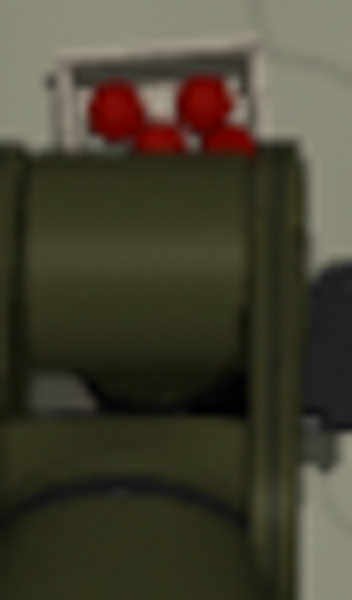

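```bash
python3 - <<'E'
from h import *
c,s=np.cos(BY),np.sin(BY); M=np.array([[c,s],[-s,c]])
fs=lambda u,v:(200+(u+.5)/7-.5,190+(v+.5)/7-.5)
def b(n,p,z): return (M@(ray(n,*p,z)-BIN)).round(4)
for q in [(173,385),(235,437),(197,335),(233,390),(295,388),(257,340)]: print(q,b('scene',fs(*q),.022))
print('back wall top',b('scene',fs(325,205),.037),b('scene',fs(425,298),.037))
print('18mm step',b('scene',fs(255,262),.037))
E
python3 - <<'E'
import cv2
im=cv2.imread('pics/s6.png'); cv2.imwrite('pics/s6d.png',cv2.resize(im[205:265,205:270],None,fx=10,fy=10,interpolation=cv2.INTER_CUBIC))
E
```

```text
(173, 385) [ 0.0851 -0.0175]
(235, 437) [0.0821 0.02  ]
(197, 335) [ 0.0612 -0.0287]
(233, 390) [0.0676 0.0025]
(295, 388) [0.0472 0.0206]
(257, 340) [ 0.0435 -0.0085]
back wall top [-0.0193 -0.0316] [-0.0194  0.0334]
18mm step [ 0.0229 -0.0317]
```

View pics/s6d.png

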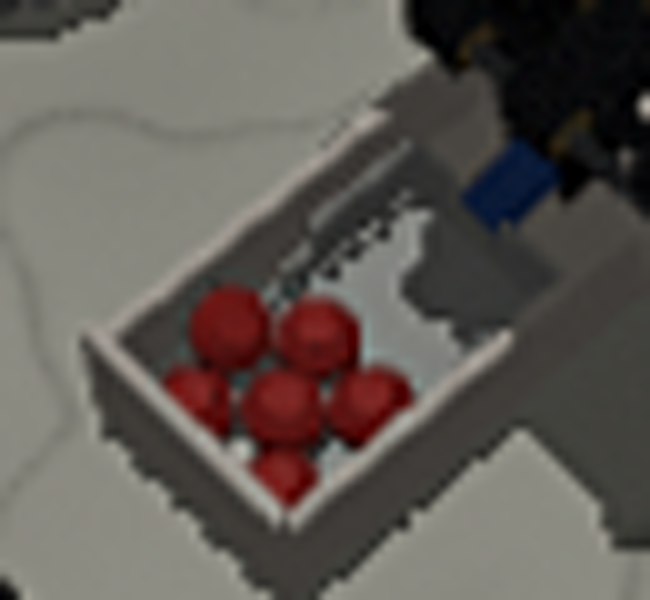

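Three caps sit inside the pan and one rides on its side wall. The lip is at about 0.08 in the bin frame, so the handle slipped roughly 8 mm back in the grip. I'll back off a touch and tilt the mouth up.

```bash
sed -i 's/^XG=.*/XG=-0.077; GUP=0.0029/; s/(handle_pt(XG if xg is None else xg)+\[0,0,up\])/(handle_pt(XG if xg is None else xg)+[0,0,up+GUP])/' h.py
python3 - <<'E'
from h import *
L=-.0015
print(sgo(.030,L,.0052,pose=True)[0],ctrl.get_obs()['position'])
sgo(.026,L,.0055,0,feed=.05)
print(ctrl.get_obs()['force'].round(1))
for p in (8,16):
    sgo(.026-.05*(1-np.cos(p*D)),L,.0065+.05*np.sin(p*D),p*D,feed=.04); print(p,ctrl.get_obs()['force'].round(1))
im,d=imaging.capture('scene'); cv2.imwrite('pics/s7.png',im); cv2.imwrite('pics/s7d.png',cv2.resize(im[205:265,205:270],None,fx=10,fy=10,interpolation=cv2.INTER_CUBIC))
print(ctrl.get_obs()['time'])
E
```

```text
[0.56387069 0.06592076 0.02660883] [0.5575712  0.06543503 0.02577008]
[-6.9 -0.8  1.8]
8 [-0.6 -0.8 -1.4]
16 [ 1.1  0.2 -0.6]
22.7417
```

View pics/s7d.png

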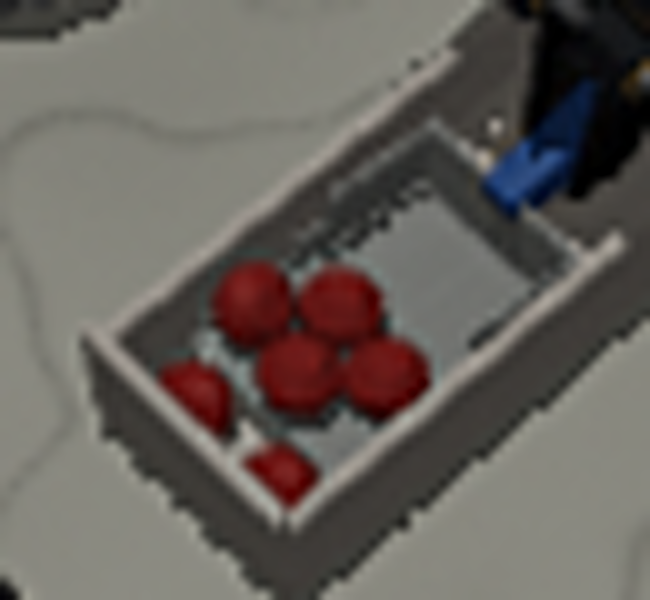

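```bash
sed -i 's/^XG=.*/XG=-0.083; GUP=0.0007/' h.py
python3 - <<'E'
from h import *
L=-.0015
x0=.030
for p in (22,30):
    sgo(x0-.05*(1-np.cos(p*D)),L,.009+.05*np.sin(p*D),p*D,feed=.04); print(p,ctrl.get_obs()['force'].round(1))
ctrl.sleep(.3)
im,d=imaging.capture('scene'); cv2.imwrite('pics/s8.png',im); cv2.imwrite('pics/s8d.png',cv2.resize(im[205:265,205:270],None,fx=10,fy=10,interpolation=cv2.INTER_CUBIC))
print(ctrl.get_obs()['time'])
E
```

```text
22 [ 0.4 -1.  -1.2]
30 [ 0.3  0.3 -1.3]
23.65
```

View pics/s8d.png

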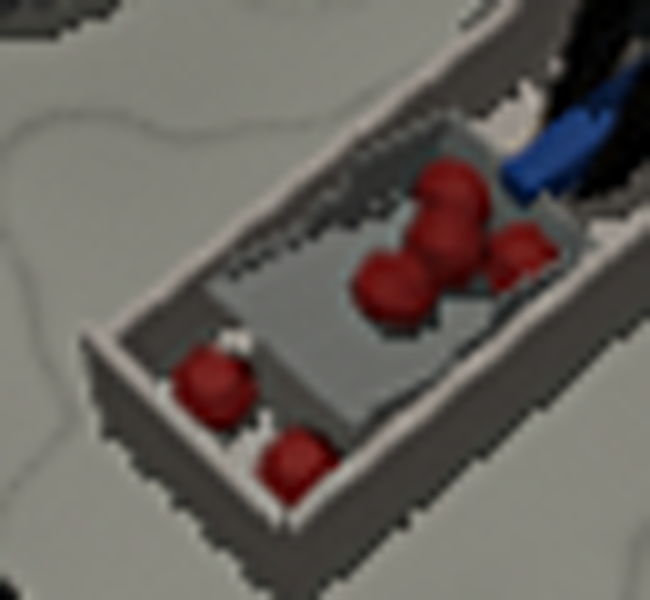

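```bash
cat >> h.py <<'E'
DA=np.array([.631,-.160])
def lipgo(l,lz,yaw,pitch,feed,C=None,run=True):
    """lip edge at distance l along heading from dish centre, height lz"""
    C=DA if C is None else C
    Rs=Ro.from_euler('ZY',[yaw,-pitch]).as_matrix()
    lip=np.array([C[0]+l*np.cos(yaw),C[1]+l*np.sin(yaw),lz]); o=lip-Rs@[.05,0,0]
    p,q=scoop_tool(o,yaw,pitch,0,0)
    if run: ctrl.servo_line(list(p),list(q),feed=feed)
    else: return ctrl.ik(list(p),list(q))
E
python3 - <<'E'
from h import *
Y=-14*D
for lz,p in ((.16,28),(.10,-5),(.045,-10),(.042,-20),(.042,-35),(.042,-55)):
    k=lipgo(-.03,lz,Y,p*D,.1,run=False); print(p,None if k is None else k.round(2))
k=ctrl.ik(*map(list,sgo(.0,-.0015,.16,28*D,pose=True))); print(k.round(2))
# dish from scene depth
im,d=imaging.capture('scene'); cv2.imwrite('pics/s9.png',im); W=cloud('scene',d); r=(slice(160,212),slice(178,232))
m=(d[r]>0)&(W[r][...,2]>.036)&(W[r][...,2]<.055); pts=W[r][m][:,:2]
A=np.c_[2*pts,np.ones(len(pts))]; s=np.linalg.lstsq(A,(pts**2).sum(1),rcond=None)[0]; print('dish a',s[:2],np.sqrt(s[2]+s[0]**2+s[1]**2),len(pts))
E
```

```text
28 [-0.4  -0.48  2.4   0.11  0.74 -1.79]
-5 [-0.35 -0.11  2.03 -0.01  1.31 -1.68]
-10 [-0.35  0.01  2.   -0.02  1.31 -1.67]
-20 [-0.34  0.13  1.86 -0.03  1.5  -1.66]
-35 [-0.33  0.32  1.65 -0.05  1.78 -1.65]
-55 [-0.31  0.58  1.38 -0.07  2.14 -1.65]
[-0.01 -0.39  2.3   0.08  0.75 -1.72]
dish a [ 0.62553132 -0.15643508] 0.06716046754974127 226
```

```bash
sed -i 's/^DA=.*/DA=np.array([.628,-.159])/' h.py
python3 - <<'E'
from h import *
sgo(.015,-.0015,.10,30*D,feed=.08)
sgo(.0,-.0015,.16,28*D,feed=.12)
im,d=imaging.capture('scene'); cv2.imwrite('pics/s10.png',im); crop(im,190,150,310,270,6,'pics/s10c.png')
im,d=imaging.capture('top'); cv2.imwrite('pics/t10.png',im)
print(ctrl.get_obs()['time'],ctrl.get_obs()['force'].round(1))
E
```

```text
25.475 [-0.2 -0.4 -2. ]
```

View pics/s10c.png

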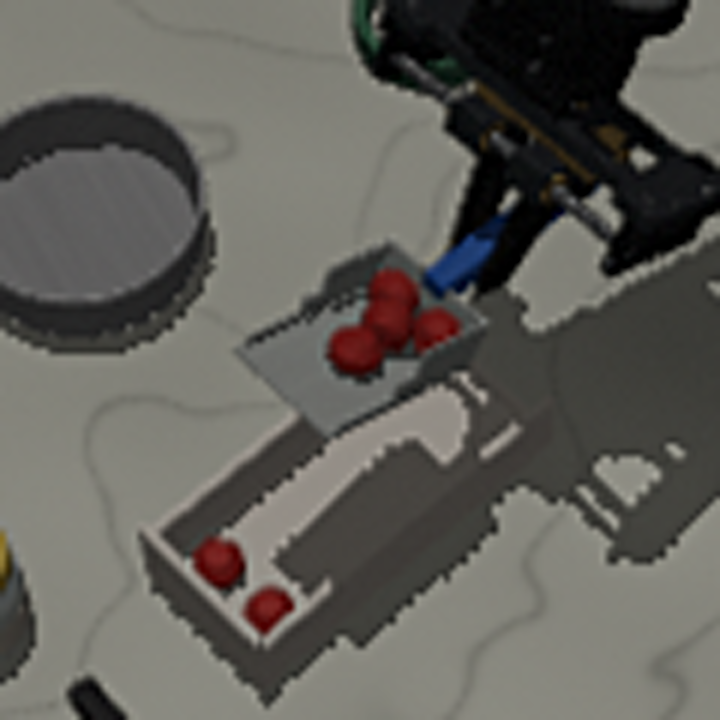

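Four caps are held at the back of the pan, and two remain in the bin at its far wall. Next I carry the scoop over dish_a.

Run:
```python
from h import *
Y=-14*D
lipgo(-.03,.16,Y,26*D,.15)
lipgo(-.03,.11,Y,-4*D,.08)
im,d=imaging.capture('scene'); cv2.imwrite('pics/s11.png',im); crop(im,150,120,270,240,6,'pics/s11c.png')
print(ctrl.get_obs()['time'],ctrl.get_obs()['force'].round(1))
```

```text
27.625 [-0.6 -0.1 -1.8]
```

View pics/s11c.png

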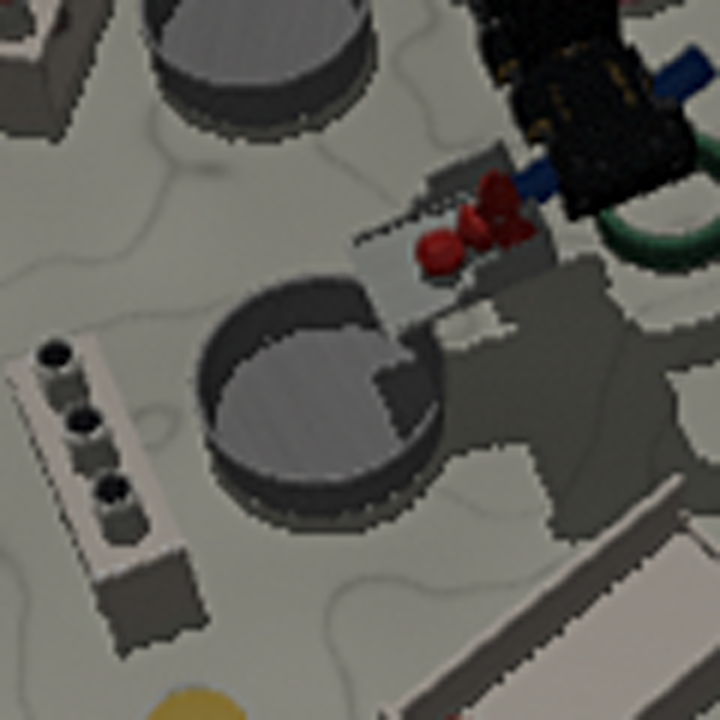

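Run:
```python
from h import *
Y=-14*D
lipgo(-.028,.047,Y,-9*D,.08); print(ctrl.get_obs()['force'].round(1))
im,d=imaging.capture('scene'); cv2.imwrite('pics/s12.png',im); crop(im,150,120,270,240,5,'pics/s12c.png')
for p in (-16,-22,-28):
    lipgo(-.028,.044,Y,p*D,.02); 
ctrl.sleep(.2)
im,d=imaging.capture('scene'); cv2.imwrite('pics/s13.png',im); crop(im,150,120,270,240,5,'pics/s13c.png')
print(ctrl.get_obs()['time'],ctrl.get_obs()['force'].round(1))
cv2.imwrite('pics/s1213.png',cv2.resize(np.hstack([cv2.imread('pics/s12c.png'),cv2.imread('pics/s13c.png')]),(800,400)))
```

```text
[-1.   0.3 -1.5]
31.275 [-0.1 -0.8 -0.5]
```

View pics/s1213.png

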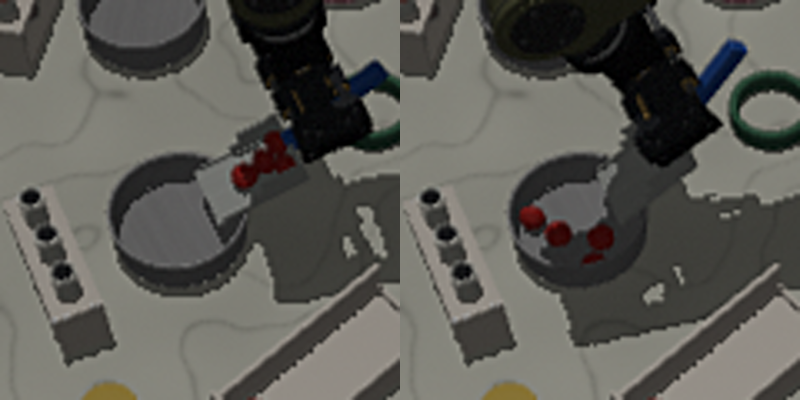

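All four caps appear to be in dish_a: crop (531,216), (557,234), (600,237) and (593,258). Next I retreat and verify.

Run:
```python
from h import *
Y=-14*D
lipgo(-.035,.12,Y,-28*D,.12)
lipgo(-.06,.15,Y,0,.15)
o=np.array([.4096,.1566,.10]); y=-102.7*D
p,q=scoop_tool(o,y,0,0,0)
ctrl.move_to(list(p),list(q))
im,d=imaging.capture('scene'); cv2.imwrite('pics/s14.png',im); crop(im,150,120,330,270,4.4,'pics/s14c.png')
im,d=imaging.capture('top'); cv2.imwrite('pics/t14.png',im)
d=imaging.capture('wrist')[1]; W=cloud('wrist',d)
P=W[92:215,245:266].reshape(-1,3); h=np.array([np.cos(y),np.sin(y)])
s=P[:,:2]@h; a=np.polyfit(s,P[:,2],1); r=P[:,2]-np.polyval(a,s); k=abs(r)<.004; a=np.polyfit(s[k],P[k,2],1); print('slope',np.arctan(a[0])/D,k.mean())
print(ctrl.get_obs()['time'],ctrl.get_obs()['force'].round(1))
```

```text
slope -22.98594934635382 0.989159891598916
34.8417 [-0.3 -0.  -1.5]
```

View pics/s14c.png

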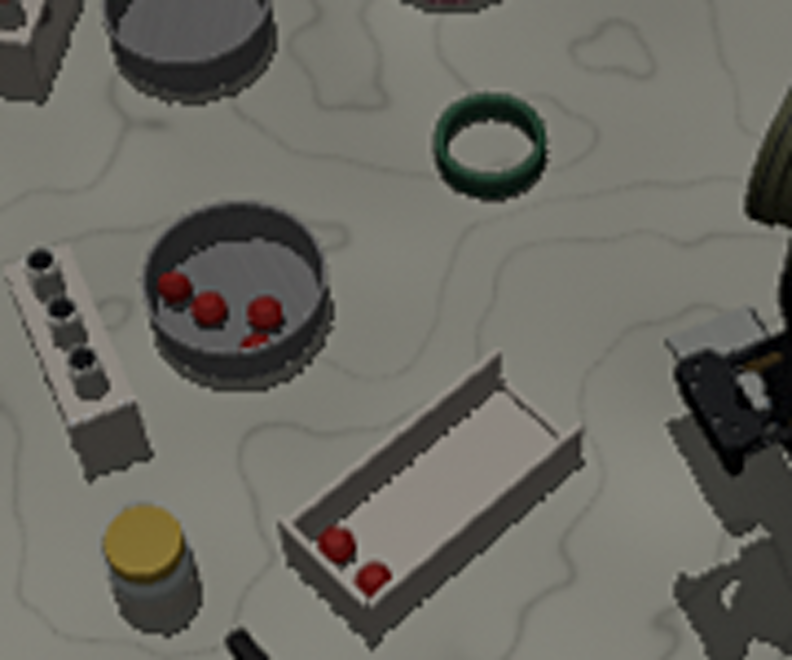

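View pics/t14.png

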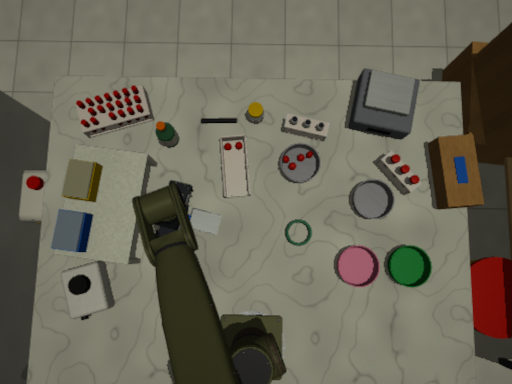

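Run:
```python
from h import *
y=-102.7*D
def g(z,feed):
    p,q=scoop_tool([.4096,.1566,z],y,0,3.6*D,0); ctrl.servo_line(list(p),list(q),feed=feed)
g(.08,.06); g(.008,.12); f0=ctrl.get_obs()['force'][2]; z=.006
while z>-.004:
    g(z,.03); f=ctrl.get_obs()['force']; print(z,f.round(1)); z-=.001
    if f[2]-f0>2: break
ctrl.grip(.6)
p=ctrl.get_obs()['position']; ctrl.servo_line(list(p+[0,0,.12]),feed=.15)
p=ctrl.get_obs()['position']; ob=ctrl.get_obs()
q=ob['q'].copy(); q[0]+=.9 if False else 0
im,d=imaging.capture('wrist'); cv2.imwrite('pics/w15.png',im); W=cloud('wrist',d)
h=np.array([np.cos(y),np.sin(y)]); P=W[92:215,245:266].reshape(-1,3); k=P[:,2]>.02; s=P[k,:2]@h; print('slope',np.arctan(np.polyfit(s,P[k,2],1)[0])/D, k.mean())
# retreat away to see
p2,q2=[.30,.30,.35],q2w(toolR(-45*D,0,0)); 
print(ob['time'])
im,d=imaging.capture('scene'); cv2.imwrite('pics/s15.png',im); crop(im,230,150,400,290,4,'pics/s15c.png')
```

```text
0.006 [-0.   0.3 -1.3]
0.005 [-0.4  1.  -2. ]
0.004 [ 0.2 -0.5 -0.4]
0.003 [ 0.1  0.4 -1.8]
0.002 [ 0.1  0.7 -1.1]
0.001 [ 0.3 -0.3 -1.2]
0.0 [ 0.8 -0.6 -1. ]
-0.001 [ 0.2 -0.1 -1.1]
-0.002 [-3.  -0.4  3.8]
slope -23.543638607990225 0.9334107626790553
40.1417
```

View pics/w15.png

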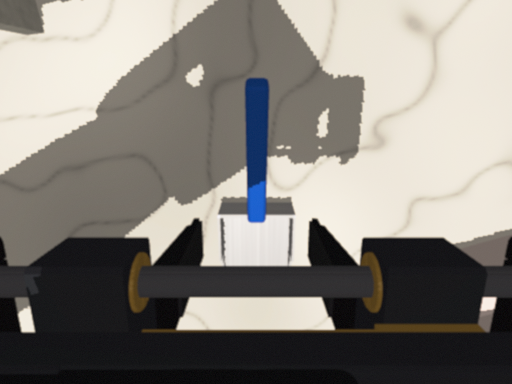

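View pics/s15c.png

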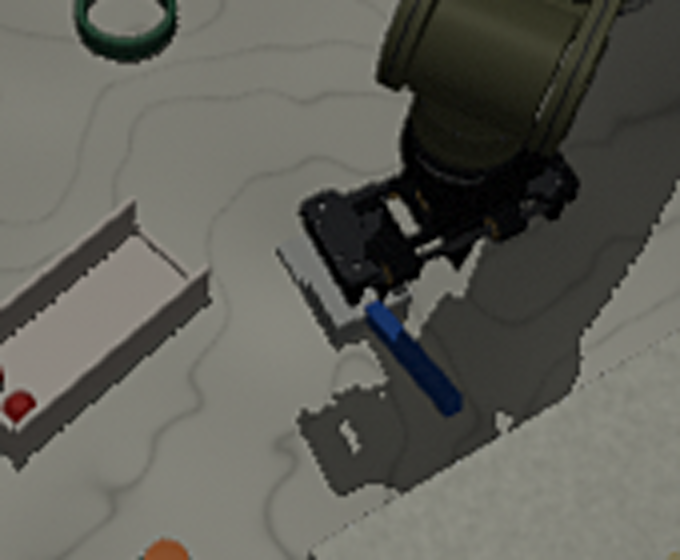

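Run:
```python
from h import *
p=ctrl.get_obs()['position']; ctrl.servo_line([p[0]-.05,p[1]-.05,.30],feed=.2)
q=ctrl.get_obs()['q'].copy(); q[0]=-.6; ctrl.movej(list(q)); ctrl.sleep(.3)
im,d=imaging.capture('top'); cv2.imwrite('pics/t16.png',im); crop(im,140,120,340,260,4,'pics/t16c.png'); W=cloud('top',d)
im,d2=imaging.capture('scene'); cv2.imwrite('pics/s16.png',im); crop(im,140,130,380,300,3.3,'pics/s16c.png'); W2=cloud('scene',d2); np.save('pics/W16.npy',W); np.save('pics/W216.npy',W2)
print(ctrl.get_obs()['time'])
```

```text
43.125
```

View pics/t16c.png

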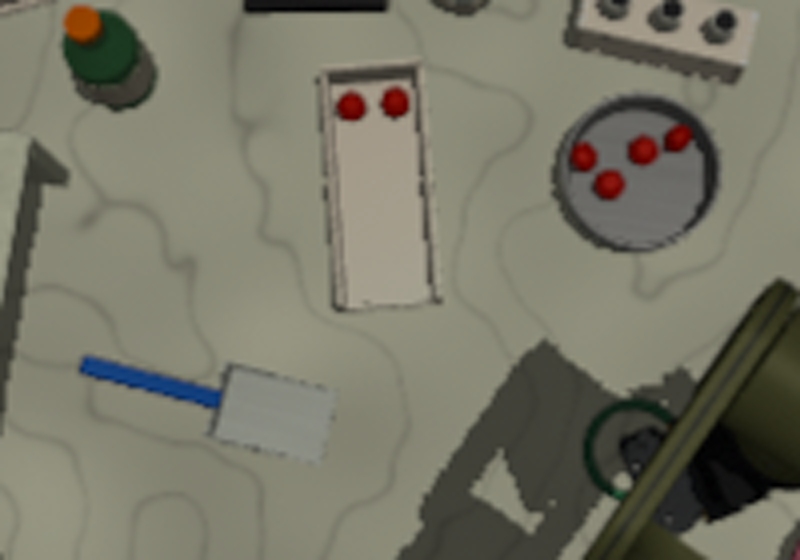

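View pics/s16c.png

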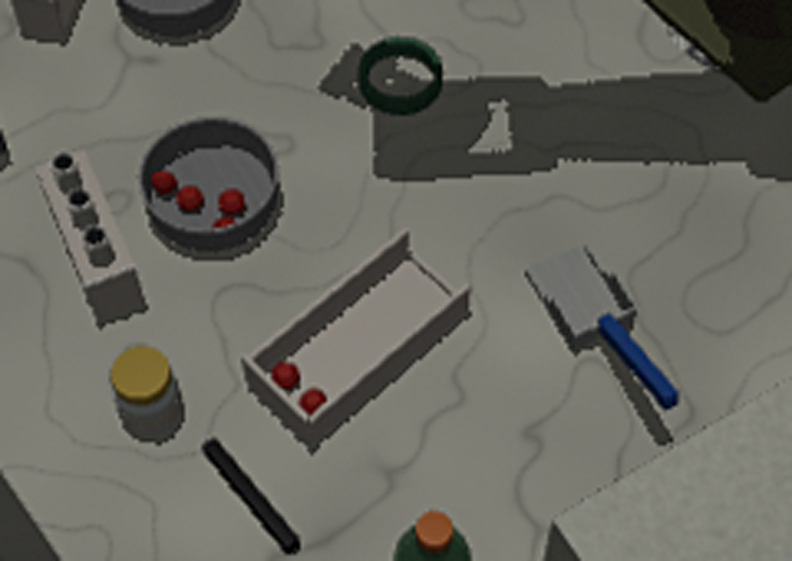

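Run:
```python
from h import *
W=np.load('pics/W16.npy'); pp=W[212:235,196:220]; A=pp[6:18,4:18].reshape(-1,3)
c=np.linalg.lstsq(np.c_[A[:,:2],np.ones(len(A))],A[:,2],rcond=None)[0]; print('pan floor tilt deg',np.arctan(c[:2])/D,A[:,2].mean())
print(ctrl.close_job())
```

```text
pan floor tilt deg [ 2.49548382 -0.34449465] 0.0013908287260864648
the job is handed in; nothing more can be done
None
```

The job is done and handed in: four red caps are in dish_a, the dish in front of the rack whose tubes have no caps. The other two caps are still in the bin.

- **Scoop retrieval:** I gripped the scoop across the pan and pulled it out from under the shelf. I laid it flat clear of the shelf, let go, and took it again by the handle.
- **Scooping:** During the push into the bin one cap rode up on the scoop's side wall. Backing off and tilting the mouth up brought it into the pan with three others, and I tipped all four into the dish.
- **Finish:** I laid the scoop back on the bench clear of the shelf, let go, and moved the arm away.

**Last checks, before hand-in:**
- The top and scene pictures showed four caps in dish_a and two in the bin. I saw none in dish_b or on the bench.
- Bottle, jar, tape and marker looked unmoved; I only compared them by eye in the pictures.
- Pan height in the top camera's depth was 1.4 mm, as expected for the 2 mm floor on the bench.
- The robot's clock read about 43 s of the 72 s allowed.

**Checks that disagreed:**
- The top and scene cameras differed by up to about 6 mm on the bin's sideways position. I entered between the two estimates and cleared the walls.
- The handle slipped slightly in the grip: a few millimetres while pushing into the caps, and a droop of about 4° by the time I carried the scoop back, which I corrected before laying it down.
- After release, one slope reading of the handle gave 23.5° instead of 20°; stray bench points probably got into it. The pan-floor fit gave about 2.5° of tilt one way and 0.3° the other, at noise level for that patch. The pictures showed the pan lying flat.

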